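# Put the spray nozzle away in the push-latch drawer

### The job

Put the green spray nozzle away in the drawer with the blue front: push the front in so that its push-push latch lets go and the drawer springs right out, lay the nozzle flat in it and let go, then push the drawer back in until the latch catches and it stays shut. Check that it did stay shut, and leave the other things on the shelf where they are.

Things in the scene. Friction and masses are not known exactly. Their poses are not given: they have to be found in the camera images.
- unit: Low light-grey plastic drawer unit fixed on the shelf, 220 mm deep, 174 mm wide, 62 mm high, with one drawer that comes out towards its -x. Origin at shelf height under the middle of the front edge of the grey case; x points into the case (front to back), y along its width, z up.
- drawer (a joint): How far the drawer stands out, m: 0 to 0.001 latched shut, 0.115 fully out, -0.009 the inner stop. A spring (3 to 5 N) drives it out in about 1 s, following whatever pushed it. Push-push latch: pushed from 0 to the stop (at least past -0.007; 5 N) and let go, it releases; pushed in from fully out (past 0.113) to the stop (past -0.007) and let go, it catches at 0. Less than that may do nothing.
- drawer_front (a point): Centre of the outer face of the blue drawer front (no handle; a flush white disc of 34 mm marks it); moves with the drawer. Axes as the unit's (x into the case). The front is 160 mm wide, 52 mm high (6 to 58 mm above the shelf, this point at 32 mm), 8 mm thick; when latched its outer face stands 26 mm in front of the grey case.
- drawer_floor (a point): Middle of the drawer's inner floor, 18 mm above the shelf, 105 mm behind the front's outer face; moves with the drawer; axes as the unit's. Tray inside: x -97 to +97 mm, y -72 to +72 mm from here; side walls 32 mm high, front 40 mm. With the drawer fully out the open part spans x -97 to +36 mm, the rest is under the case, whose roof is 40 mm above the tray floor.
- nozzle_center (a point): Middle of the barrel of the green pistol-type spray nozzle lying flat on its side, 15 mm above its support. Barrel: 30 mm diameter, x -42 to +42 mm, black ring near its +x end. Pistol grip: 18 mm thick, leaves the barrel at x = -29 mm towards -y, ends in a grey 30 mm hose collar 60 mm from the barrel's axis. z up. About 0.09 kg. Best grasped here, across the barrel.
- connector_center (a point): Middle of a small orange hose connector standing upright, 34 mm in diameter, 46 mm high. It stays where it is.
- saucer: White ceramic saucer, 124 mm in diameter, 18 mm high; origin under its centre. Stays.
- fork_handle (a point): Middle of the wooden handle's rear part of a stainless hand fork lying flat along its x axis: it reaches from 30 mm behind this point to 235 mm ahead, 80 mm wide, 28 mm high. Stays.
- pump: Aluminium bike pump lying along its x axis, 250 mm long (-130 to +120 mm from its origin), 36 mm thick. Stays.
- pot: Terracotta flower pot, 96 mm in diameter at the rim, 80 mm high; origin under its centre. Stays.
There are look-alikes about, which are no part of the job. Of the things like the part that bears nozzle_center, leave any that is orange, red or white; of the rest the smaller one is meant.

How it is judged:
By the outcome, as a careful person would: the job done as asked, in the order asked, and still so for the second after the job is handed in, with the robot touching nothing.
It also fails if it takes over 72 s, if anything falls off the work surface, if the arm or the gripper's body presses on something with over 40 N, if the wrist force passes 120 N, or if a joint passes its speed limit or range.

### The arm

A 6-joint arm with a two-finger parallel gripper is mounted at the origin on the work surface. World frame = base frame: x ahead of the robot, y to its left, z up, the work surface at z = 0. Lengths are in m, angles in rad, forces in N, time in s.
With the tool pointing down it reaches from about 0.375 to 0.9 m from the base axis. Payload 3.1 kg.
Tool frame: the origin (TCP) lies at the very end of the fingers, on their centre line; the grasp point (between the pads) lies 19 mm behind it (manip.grasp_offset is the distance from the TCP to the grasp point, in m); y points along the fingers, z is the direction in which the jaws open and shut, and the axes are right-handed (so a half turn about y gives the same grasp; the last joint's range is limited). The gripper opens to 85 mm and grips with 20 to 120 N. Pads are 22 mm wide; open, the fingers measure 114 mm over their backs; the gripper's body (76 mm by 85 mm) begins 54 mm behind the grasp point. The pads swing forward as they close: fully open they stand 13 mm farther back than shut.
Start: joints at [-1.349, 0.527, 1.433, -0, 1.181, -0.178], TCP at [0.244, -0.575, 0.231] pointing down, gripper open.
Joint ranges: [-3.08, 3.08], [-0.75, 2.2], [0.22, 2.44], [-1.43, 4.57], [0, 2.65], [-2.85, 2.85]. Speed limits (rad/s): [2.79, 2.79, 3.14, 3.14, 3.14, 3.14].

### API

Orientations are given as a unit quaternion [x, y, z, w].
In Python, from station import manip gives the robot as it stands.
- The arm moves only by the tool apply_moves, never from a script. Its argument "motion" is a list of rows, each a list of 5 numbers: the finger opening in mm, from 0 to 85.4, then the shift along the tool's x, y, z in units of 30 mm (1.0 is 30 mm), then the turn about the tool's y in units of 10 degrees (1.0 is 10 degrees). In form: [[fingers, x, y, z, twist], ...]. A call has 1 to 12 rows; each row is the pose to reach, as a shift and turn from the pose commanded when the call began, along the tool's axes at that moment; what a row does not reach only later rows make up. A row lasts 1/8 s, in which the tool goes at most 62.5 mm and 10.7 degrees, less where a joint would pass 70% of its speed; a pose out of reach is approached as far as the arm can. A call with a gripper value outside its range is refused whole. The fingers move at their own pace and stop on an object; "squeeze" is the grip in N (left out, the last holds). Time passes only in rows, so rows that repeat a pose let the fingers close. It gives the time, the measured TCP pose, the force and the opening at its end, in the units of the state.
- manip.sense(): the state, without advancing time (a new reading comes with each control period).
- manip.snapshot(name): name is "side" or "top"; returns the picture (384x512x3 uint8, red, green, blue); there is no depth.
- manip.get_calibration(name): a dict with "intrinsics" (3x3 intrinsics, pixels), "extrinsics" (4x4, takes a point from camera to world coordinates). Camera axes: x right, y up, looking along -z (the intrinsics and any distortion apply to the point x, -y, -z); pixel columns grow to the right and rows downward; lengths in m; the calibration is good to about 2 mm. A picture is of the moment at which its call begins. get_calibration takes no time and is no camera call.
- manip.sign_off(): hands the job in, once; it reports no verdict.
The state is a dict: "t": time; "q": joint angles; "qd": joint speeds; "tau": joint torques, N m; "tcp_pos": TCP position; "tool_rot": TCP orientation; "force": force on the tool from outside, world axes, zero at the start; "ft_torque": the same for the moment, N m; "finger_gap": opening from 0.0 (shut) to 1.0 (fully open).
Only numpy, scipy, OpenCV 4.12 (cv2) and the standard library are available. Lean on these libraries where they do the work, as an engineer would, in place of code of your own. Each camera call takes 0.05 s, during which the arm holds its last target.

## Working session

There is one attempt and no reset: what is moved stays moved. The work goes in short steps, Python scripts to look and compute and a tool call to move; the robot and the scene stay as the last step left them, time stands still between calls to the robot, and variables do not carry over. Pictures are saved under pics/ and viewed, and the job is handed in when it is done.

Besides the shell and the picture viewer there is one more tool, called after ">>>" as name(argument=value, ...), one argument or row to a line, values as JSON. apply_moves: Moves the arm, as the interface text tells. Its arguments: {"type":"object","properties":{"motion":{"type":"array"},"squeeze":{"type":"number"}},"required":["motion"]}

```bash
mkdir -p pics; ls; python3 - <<'E'
from station import manip
import cv2
for n in ("top","side"):
    cv2.imwrite(f"pics/{n}0.png",manip.snapshot(n)[:,:,::-1])
    c=manip.get_calibration(n);print(n,c)
s=manip.sense();print(s)
E
```

```text
pics
top {'intrinsics': array([[492.38301032,   0.        , 255.74840361],
       [  0.        , 492.38301032, 191.13101415],
       [  0.        ,   0.        ,   1.        ]]), 'extrinsics': array([[-0.02999752,  0.99338105, -0.11087936,  0.3463478 ],
       [-0.99950808, -0.02879558,  0.01242599,  0.06049603],
       [ 0.00915091,  0.11119756,  0.99375619,  1.73851482],
       [ 0.        ,  0.        ,  0.        ,  1.        ]])}
side {'intrinsics': array([[389.39571617,   0.        , 254.98141188],
       [  0.        , 389.39571617, 196.67445726],
       [  0.        ,   0.        ,   1.        ]]), 'extrinsics': array([[-0.79100972,  0.47666649, -0.38352665,  0.02387002],
       [-0.61180024, -0.61836026,  0.49328598,  0.7211396 ],
       [-0.00202474,  0.62483569,  0.78075365,  1.06945773],
       [ 0.        ,  0.        ,  0.        ,  1.        ]])}
{'t': 0.1, 'q': array([-1.34850256e+00,  5.28397385e-01,  1.43375772e+00,  1.47257955e-05,
        1.18139065e+00, -1.78498076e-01]), 'qd': array([-0.00127114, -0.00323145, -0.00230737,  0.00065341,  0.00042256,
        0.00125175]), 'tau': array([-3.12897100e-04, -4.43305492e+01, -1.78586823e+01, -2.44161974e-04,
        3.88031738e-03,  1.67609653e-05]), 'tcp_pos': array([ 0.24373282, -0.57483097,  0.23042184]), 'tool_rot': array([-0.1407631 ,  0.69364658, -0.69226565,  0.14074248]), 'force': array([0.58546002, 0.61138327, 0.85892688]), 'ft_torque': array([ 0.00129084, -0.02009983,  0.04383616]), 'finger_gap': 0.9996720570218508}
```

View pics/top0.png

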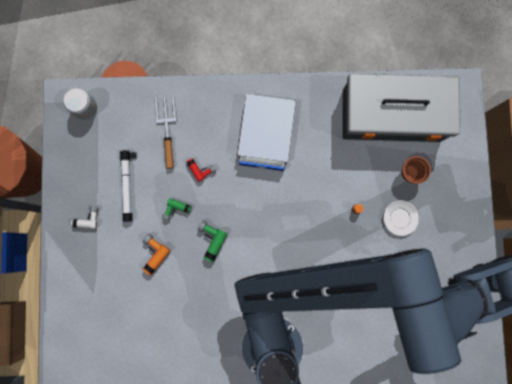

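View pics/side0.png

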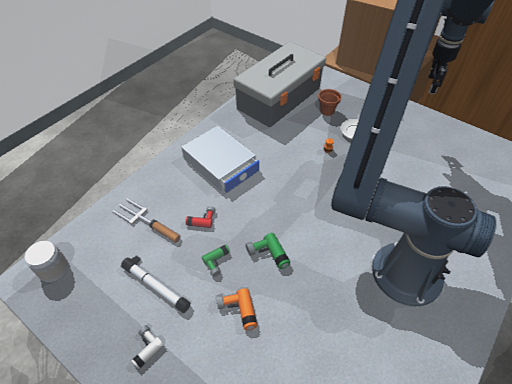

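The top picture shows two green nozzles: a smaller one near (178,208) and a larger one near (213,243). The drawer unit is at about (267,132) with its blue front at (262,166), facing the robot. I'll zoom in on both.

```bash
cat > h.py <<'E'
import numpy as np, cv2
from station import manip
from scipy.spatial.transform import Rotation as R
def px2w(n,u,v,z):
    c=manip.get_calibration(n);K=c["intrinsics"];E=c["extrinsics"]
    d=np.linalg.inv(K)@[u,v,1]; d=E[:3,:3]@[d[0],-d[1],-d[2]]; o=E[:3,3]
    return o+d*(z-o[2])/d[2]
def w2px(n,p):
    c=manip.get_calibration(n);K=c["intrinsics"];E=c["extrinsics"]
    q=E[:3,:3].T@(np.asarray(p)-E[:3,3]); q=K@[q[0],-q[1],-q[2]]; return q[:2]/q[2]
def crop(n,out,x0,y0,w,h,k,im=None):
    if im is None: im=manip.snapshot(n)[:,:,::-1]
    c=cv2.resize(im[y0:y0+h,x0:x0+w],None,fx=k,fy=k,interpolation=cv2.INTER_CUBIC)
    for i in range(0,w,10):
        cv2.putText(c,str(x0+i),(i*k,8),0,.33,(0,0,255),1) if i%20==0 else None; cv2.line(c,(i*k,10),(i*k,16),(0,0,255),1)
    for i in range(0,h,10):
        cv2.putText(c,str(y0+i),(0,i*k+4),0,.33,(0,0,255),1); 
    cv2.imwrite(out,c)
E
python3 - <<'E'
from h import *
t=cv2.imread("pics/top0.png");s=cv2.imread("pics/side0.png")
crop("top","pics/c1.png",155,185,80,60,10-1,t)
crop("top","pics/c2.png",225,85,80,95,6,t)
crop("side","pics/c3.png",170,120,100,80,7,s)
crop("side","pics/c4.png",190,225,110,60,7,s)
E
```

```text
(no output)
```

View pics/c1.png

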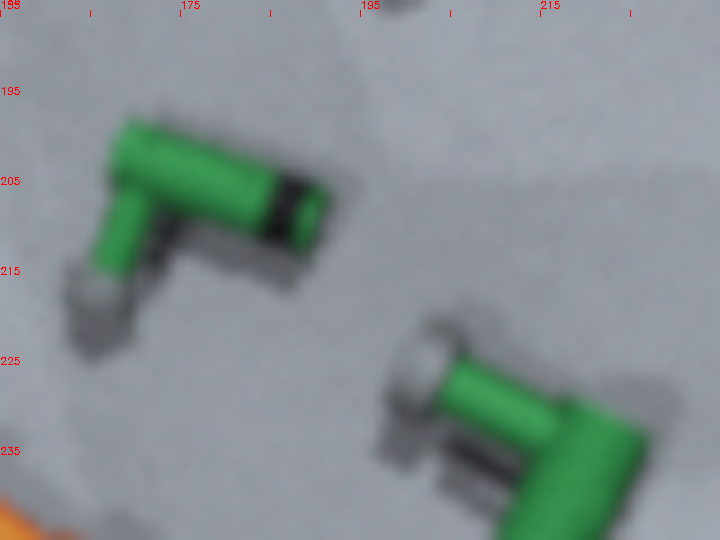

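View pics/c2.png

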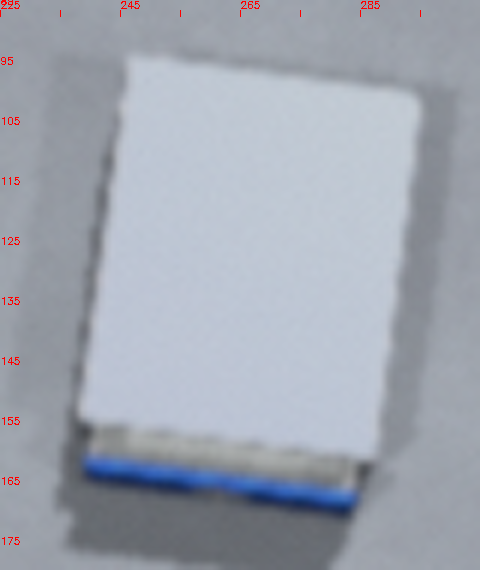

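View pics/c3.png

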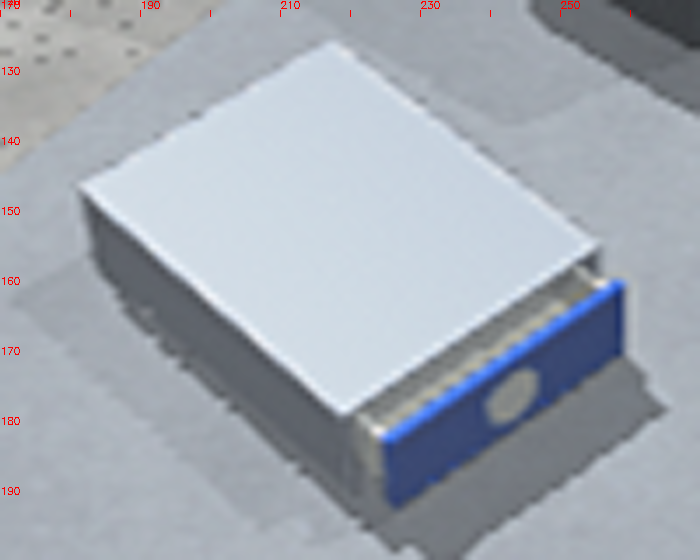

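View pics/c4.png

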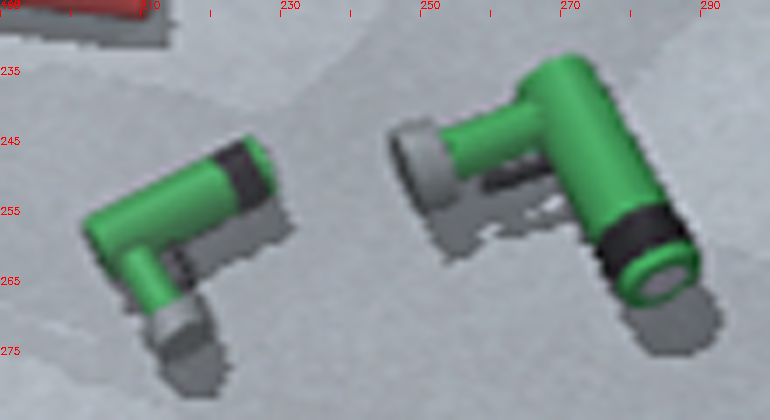

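```bash
python3 - <<'E'
from h import *
np.set_printoptions(precision=4,suppress=True)
T=dict(fl=(238,154.2),fr=(287.5,162),bl=(246.2,94.5),br=(295,101.2))
S=dict(fl=(219,179.3),fr=(255.7,154.7),bl=(181.4,146.7),br=(217.6,125.7))
for nm,D,n in(("T",T,"top"),("S",S,"side")):
    P={k:px2w(n,*v,.062)[:2] for k,v in D.items()}
    print(nm,P, "w",np.linalg.norm(P['fl']-P['fr']),"d",np.linalg.norm(P['fl']-P['bl']),"front mid",(P['fl']+P['fr'])/2)
    x=(P['bl']+P['br']-P['fl']-P['fr']);y=P['fl']-P['fr']+P['bl']-P['br']
    print("yaw x",np.degrees(np.arctan2(x[1],x[0])),"yaw y -90",np.degrees(np.arctan2(y[1],y[0]))-90,"ctr",sum(P.values())/4)
print("front top edge top cam",[px2w("top",*p,.058) for p in((225+84/6,85+470/6),(225+354/6,85+505/6))])
print("disc", px2w("side",170+512/7,120+397/7,.032))
A=[px2w("top",*p,.015)[:2] for p in((169.8,198.1),(167,204),(191.4,205.8),(189.4,213))]
c=sum(A)/4;a=(A[2]+A[3]-A[0]-A[1])/2;print("noz",c,np.linalg.norm(a),np.degrees(np.arctan2(a[1],a[0])))
B=[px2w("side",190+x/7,225+y/7,.015)[:2] for x,y in((85,222),(118,275),(250,135),(278,195))]
c=sum(B)/4;a=(B[2]+B[3]-B[0]-B[1])/2;print("noz side",c,np.linalg.norm(a),np.degrees(np.arctan2(a[1],a[0])))
s=manip.sense();print(R.from_quat(s['tool_rot']).as_matrix())
E
```

```text
T {'fl': array([0.6635, 0.097 ]), 'fr': array([ 0.6313, -0.073 ]), 'bl': array([0.8748, 0.0627]), 'br': array([ 0.846 , -0.1073])} w 0.17301650215931982 d 0.21405922559562926 front mid [0.6474 0.012 ]
yaw x -9.133501423491861 yaw y -90 -10.150926742495017 ctr [ 0.7539 -0.0052]
S {'fl': array([0.6635, 0.0996]), 'fr': array([ 0.636 , -0.0712]), 'bl': array([0.8788, 0.0635]), 'br': array([ 0.8495, -0.1059])} w 0.17302317686703872 d 0.21829016031449244 front mid [0.6497 0.0142]
yaw x -9.37148822765142 yaw y -90 -9.484955578390128 ctr [ 0.7569 -0.0035]
front top edge top cam [array([0.6321, 0.0944, 0.058 ]), array([ 0.6073, -0.0603,  0.058 ])]
disc [0.6225 0.0194 0.032 ]
noz [0.4967 0.308 ] 0.08288567218639095 -112.42238397522149
noz side [0.4967 0.3098] 0.08123697560438671 -110.90782241391565
[[-0.9208 -0.0004  0.3901]
 [-0.3901  0.0019 -0.9208]
 [-0.0004 -1.     -0.0019]]
```

```bash
cat >> h.py <<'E'
U=np.radians(-9.5); u=np.array([np.cos(U),np.sin(U),0]); n_=np.array([-np.sin(U),np.cos(U),0]); F=np.array([.6212,.018,0.])
def mv(p,yaw=None):
    """p world TCP target, yaw of tool z deg -> units x,y,z,twist"""
    s=manip.sense();M=R.from_quat(s['tool_rot']).as_matrix()
    d=M.T@(np.asarray(p)-s['tcp_pos'])/.03
    y0=np.degrees(np.arctan2(M[1,2],M[0,2])); tw=0
    if yaw is not None: tw=-((yaw-y0+180)%360-180)/10
    print("units",np.round(d,3),"twist",round(tw,3),"yaw now",round(y0,2),"pos",np.round(s['tcp_pos'],4),"f",np.round(s['force'],1),"t",s['t'],"gap",round(s['finger_gap'],3),"q",np.round(s['q'],2))
E
python3 - <<'E'
from h import *
p=F-.06*u; p[2]=.2; mv(p,-9.5)
E
```

```text
units [-17.607   1.048 -14.358] twist -5.754 yaw now -67.04 pos [ 0.2437 -0.5748  0.2304] f [0.6 0.6 0.9] t 0.1 gap 1.0 q [-1.35  0.53  1.43  0.    1.18 -0.18]
```

>>> apply_moves(
  motion=[
    [0,-17.6,0.5,-14.36,-5.75],
    [0,-17.6,0.5,-14.36,-5.75],
    [0,-17.6,0.5,-14.36,-5.75],
    [0,-17.6,0.5,-14.36,-5.75],
    [0,-17.6,0.5,-14.36,-5.75],
    [0,-17.6,0.5,-14.36,-5.75],
    [0,-17.6,0.5,-14.36,-5.75],
    [0,-17.6,0.5,-14.36,-5.75],
    [0,-17.6,0.5,-14.36,-5.75],
    [0,-17.6,0.5,-14.36,-5.75],
    [0,-17.6,0.5,-14.36,-5.75],
    [0,-17.6,0.5,-14.36,-5.75],
  ],
)

```text
t: 1.6
tcp_pos: [0.563, 0.0308, 0.2158]
tool_rot: [-0.458, 0.539, -0.538, 0.459]
force: [-0.2, -0.8, 0.6]
finger_gap: -0.003
```

```bash
python3 - <<'E'
from h import *
p=F-.06*u; p[2]=.025; mv(p,-9.5)
E
```

```text
units [ 0.106  6.36  -0.017] twist 0.03 yaw now -9.2 pos [0.563  0.0308 0.2158] f [-0.2 -0.8  0.6] t 1.6 gap -0.003 q [-0.14  0.46  1.61  0.    1.07  0.02]
```

>>> apply_moves(
  motion=[
    [0,0.1,2.0,0,0],
    [0,0.1,4,0,0],
    [0,0.1,6.36,0,0],
    [0,0.1,6.36,0,0],
    [0,0.1,6.36,0,0],
    [0,0.1,6.36,1.0,0],
    [0,0.1,6.36,1.0,0],
  ],
)

```text
t: 2.48
tcp_pos: [0.5962, 0.0181, 0.0297]
tool_rot: [0.454, -0.537, 0.543, -0.459]
force: [-0.4, 1.0, 1.4]
finger_gap: -0.001
```

```bash
python3 - <<'E'
from h import *
crop("side","pics/d1.png",190,110,90,90,6)
p=F-.0145*u; p[2]=.025; mv(p,-9.5)
E
```

```text
units [-0.131  0.134  0.427] twist -0.005 yaw now -9.55 pos [0.5936 0.0186 0.0289] f [-0.2  0.7  0.5] t 2.525 gap 0.0 q [-0.16  0.77  1.65 -0.    0.71  0.01]
```

View pics/d1.png

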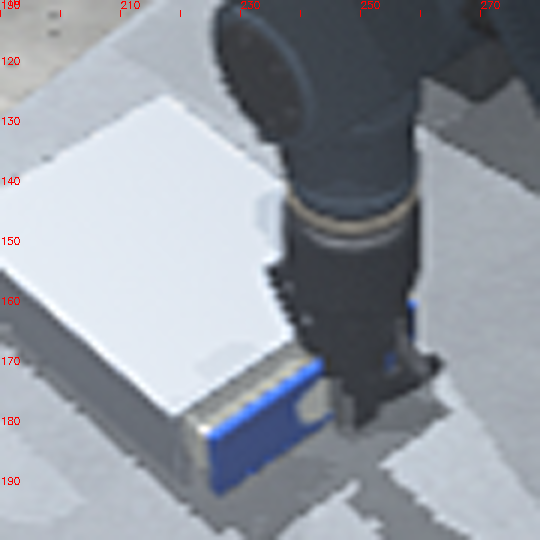

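>>> apply_moves(
  motion=[
    [0,-0.1,0.13,0.2,0],
    [0,-0.1,0.13,0.4,0],
    [0,-0.1,0.13,0.5,0],
    [0,-0.1,0.13,0.5,0],
  ],
)

```text
t: 3.02
tcp_pos: [0.6064, 0.0197, 0.0215]
tool_rot: [-0.457, 0.54, -0.54, 0.457]
force: [0.4, 0.1, -0.2]
finger_gap: -0.001
```

```bash
python3 - <<'E'
from h import *
p=F-.0145*u; p[2]=.025; mv(p,-9.5)
E
```

```text
units [-0.024 -0.116  0.012] twist -0.003 yaw now -9.53 pos [0.6064 0.0197 0.0215] f [ 0.4  0.1 -0.2] t 3.025 gap -0.001 q [-0.15  0.8   1.61 -0.    0.73  0.01]
```

Not in contact yet; push on slowly.

>>> apply_moves(
  motion=[
    [0,0,-0.1,0.1,0],
    [0,0,-0.1,0.2,0],
    [0,0,-0.1,0.2,0],
  ],
)

```text
t: 3.4
tcp_pos: [0.6099, 0.0192, 0.0242]
tool_rot: [-0.458, 0.541, -0.538, 0.456]
force: [-5.1, 0.2, 1.9]
finger_gap: -0.004
```

```bash
python3 - <<'E'
from h import *
p=F-.0145*u; p[2]=.025; mv(p,-9.5)
E
```

```text
units [-0.023 -0.027 -0.104] twist -0.002 yaw now -9.52 pos [0.6099 0.0192 0.0242] f [-5.1  0.2  1.9] t 3.4 gap -0.004 q [-0.15  0.79  1.6  -0.    0.75  0.01]
```

>>> apply_moves(
  motion=[
    [0,0,0,0.15,0],
    [0,0,0,0.3,0],
    [0,0,0,0.3,0],
  ],
)

```text
t: 3.78
tcp_pos: [0.6169, 0.018, 0.0242]
tool_rot: [-0.459, 0.542, -0.537, 0.455]
force: [-9.1, 0.4, 4.2]
finger_gap: -0.002
```

```bash
python3 - <<'E'
from h import *
p=F-.0145*u; p[2]=.025; mv(p,-9.5)
E
```

```text
units [-0.023 -0.024 -0.342] twist -0.002 yaw now -9.52 pos [0.6169 0.018  0.0242] f [-9.1  0.4  4.2] t 3.775 gap -0.002 q [-0.15  0.8   1.58 -0.    0.77  0.01]
```

>>> apply_moves(
  motion=[
    [0,0,0,0.15,0],
    [0,0,0,0.3,0],
    [0,0,0,0.3,0],
  ],
)

```text
t: 4.15
tcp_pos: [0.6167, 0.0181, 0.0243]
tool_rot: [-0.464, 0.547, -0.532, 0.45]
force: [-23.3, 1.8, 18.7]
finger_gap: 0.002
```

At the inner stop (no more travel, force rising). Retreat.

>>> apply_moves(
  motion=[
    [0,0,0,-2,0],
    [0,0,0,-4,0],
    [0,0,0,-5.4,0],
    [0,0,0,-5.4,0],
    [0,0,-6,-5.4,0],
    [0,0,-6,-5.4,0],
    [85,0,-6,-5.4,0],
    [85,0,-6,-5.4,0],
  ],
)

```text
t: 5.15
tcp_pos: [0.476, 0.0418, 0.2097]
tool_rot: [0.453, -0.536, 0.544, -0.46]
force: [0.2, 0.5, -0.4]
finger_gap: 0.42
```

```bash
python3 - <<'E'
from h import *
im=manip.snapshot("side")[:,:,::-1]; cv2.imwrite("pics/s2.png",im)
N=np.array([.4967,.309,.2]); mv(N,-21.6); N[2]=.1;mv(N,-21.6)
E
```

```text
units [-8.902  0.24  -0.724] twist 1.206 yaw now -9.54 pos [0.4738 0.0421 0.2074] f [-1.1  0.5 -0.6] t 5.2 gap 0.508 q [-0.15  0.36  1.83  0.    0.94  0.02]
units [-8.901  3.573 -0.757] twist 1.206 yaw now -9.54 pos [0.4738 0.0421 0.2074] f [-1.1  0.5 -0.6] t 5.2 gap 0.508 q [-0.15  0.36  1.83  0.    0.94  0.02]
```

View pics/s2.png

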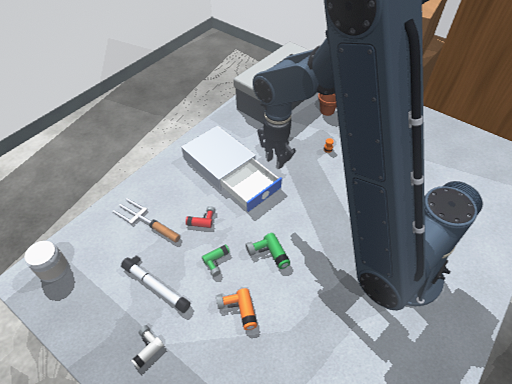

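Drawer is springing out (side view: front now near (264,192)). Go above the nozzle.

>>> apply_moves(
  motion=[
    [60,-2,0.24,-0.2,0.3],
    [60,-4,0.24,-0.4,0.6],
    [60,-6,0.24,-0.6,1.2],
    [60,-8,1.5,-0.74,1.2],
    [60,-8.9,3,-0.74,1.2],
    [60,-8.9,3.57,-0.74,1.2],
    [60,-8.9,3.57,-0.74,1.2],
    [60,-8.9,3.57,-0.74,1.2],
  ],
)

```text
t: 6.2
tcp_pos: [0.4935, 0.3087, 0.0983]
tool_rot: [0.397, -0.585, 0.585, -0.398]
force: [-0.4, -0.2, -0.5]
finger_gap: 0.698
```

```bash
python3 - <<'E'
from h import *
crop("side","pics/s3.png",180,170,120,110,6)
crop("top","pics/t3.png",150,140,140,100,5)
N=np.array([.4967,.309,.006]); mv(N,-21.6)
E
```

```text
units [-0.032  3.104  0.082] twist -0.003 yaw now -21.63 pos [0.4938 0.3089 0.0991] f [ 0.5  0.5 -0.3] t 6.3 gap 0.702 q [ 0.37  0.65  1.65 -0.    0.84  0.74]
```

View pics/s3.png

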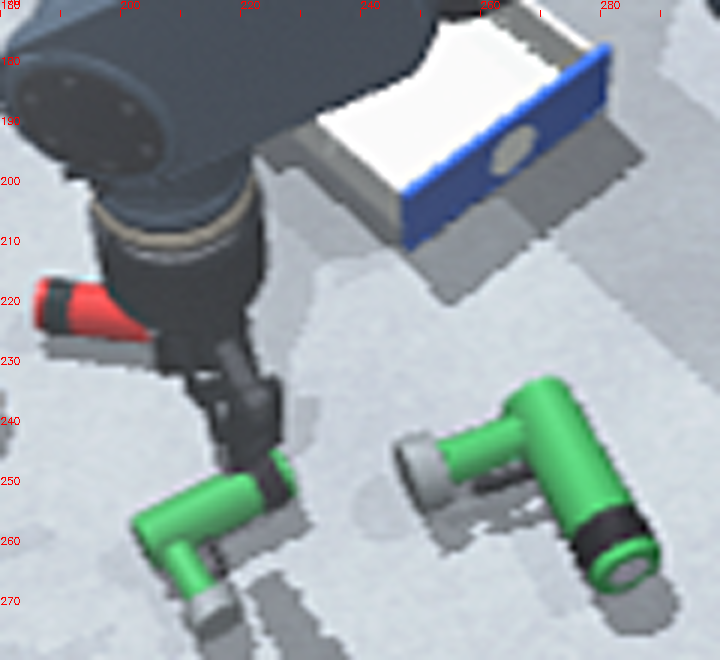

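View pics/t3.png

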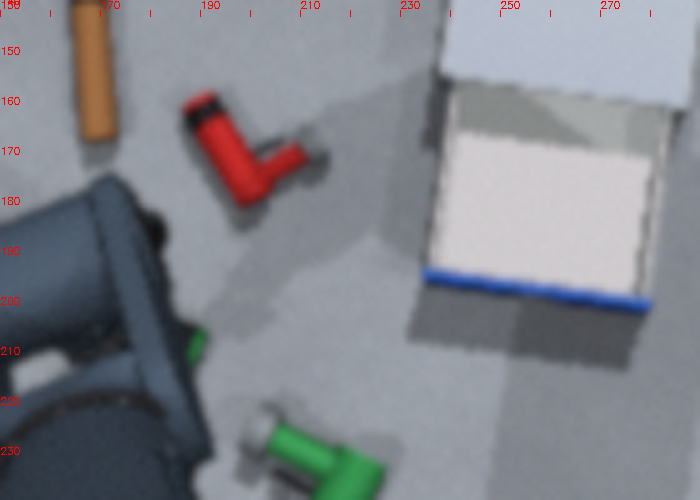

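The drawer is fully out, with its front edge at top pixels (235,195) to (280,201). I'll descend on the nozzle and grip it.

>>> apply_moves(
  motion=[
    [60,0,1,0.1,0],
    [60,0,2,0.1,0],
    [60,0,2.6,0.1,0],
    [60,0,2.9,0.1,0],
    [60,0,3.1,0.1,0],
    [60,0,3.1,0.1,0],
  ],
)

```text
t: 7.05
tcp_pos: [0.4956, 0.3086, 0.0047]
tool_rot: [0.398, -0.585, 0.585, -0.398]
force: [0.6, -1.0, -0.1]
finger_gap: 0.701
```

```bash
python3 - <<'E'
from h import *
crop("side","pics/s4.png",180,205,80,80,7)
N=np.array([.4967,.309,.006]); mv(N,-21.6)
P=[px2w("top",*p,.058) for p in((235,194.9),(280,201.1))];print(P,sum(P)/2,F-.115*u)
E
```

```text
units [-0.021 -0.034  0.026] twist 0.007 yaw now -21.53 pos [0.4957 0.3087 0.005 ] f [ 0.1  0.  -0.2] t 7.1 gap 0.702 q [0.37 0.81 1.68 0.   0.66 0.74]
[array([0.52291204, 0.1110173 , 0.058     ]), array([ 0.49706978, -0.04259489,  0.058     ])] [0.50999091 0.03421121 0.058     ] [0.50777716 0.03698047 0.        ]
```

View pics/s4.png

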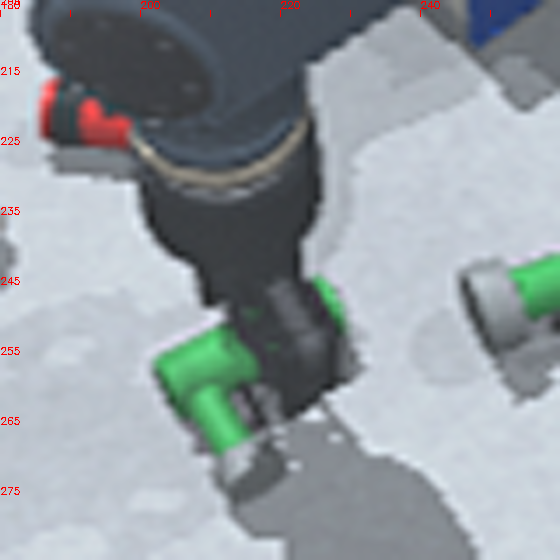

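>>> apply_moves(
  motion=[
    [20,0,0,0,0],
    [20,0,0,0,0],
    [20,0,0,0,0],
    [20,0,0,0,0],
    [20,0,0,0,0],
    [20,0,0,0,0],
  ],
  squeeze=35,
)

```text
t: 7.85
tcp_pos: [0.4957, 0.3087, 0.0052]
tool_rot: [0.398, -0.584, 0.585, -0.398]
force: [-1.4, 0.4, 5.3]
finger_gap: 0.339
```

>>> apply_moves(
  motion=[
    [20,0,-1,0,0],
    [20,0,-2.5,0,0],
    [20,0,-4.5,0,0],
    [20,0,-4.5,0,0],
    [20,0,-4.5,0,0],
  ],
)

```text
t: 8.48
tcp_pos: [0.4945, 0.3082, 0.139]
tool_rot: [-0.398, 0.585, -0.585, 0.397]
force: [-0.8, -0.6, -2.1]
finger_gap: 0.339
```

```bash
python3 - <<'E'
from h import *
crop("side","pics/s5.png",160,150,120,120,5)
Fl=F-.115*u+.105*u
P=Fl-.031*u+.028*n_; P[2]=.14; print(P); mv(P,80.5)
E
```

```text
[0.58538362 0.05238295 0.14      ]
units [ 6.806 -0.065  5.961] twist -10.204 yaw now -21.54 pos [0.494 0.308 0.138] f [ 0.1  0.1 -1.1] t 8.525 gap 0.337 q [ 0.37  0.59  1.62 -0.    0.93  0.74]
```

View pics/s5.png

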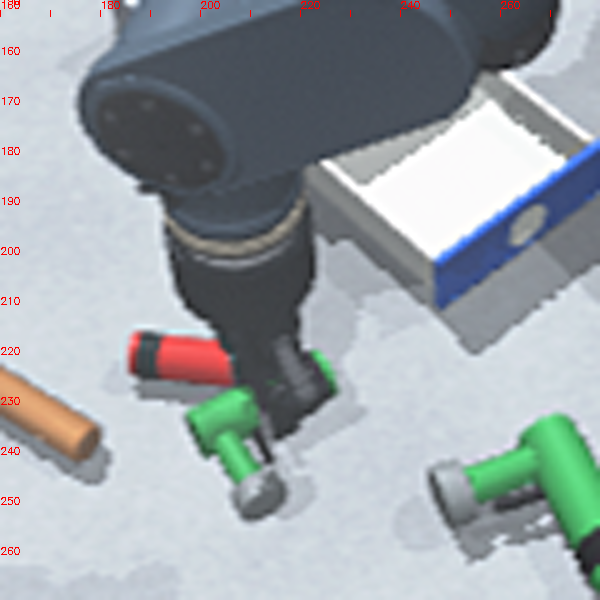

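The nozzle is held flat. Carry it over the drawer while turning.

>>> apply_moves(
  motion=[
    [20,0.7,-0.07,0.6,-1],
    [20,1.4,-0.07,1.2,-2],
    [20,2.1,-0.07,1.8,-3],
    [20,2.8,-0.07,2.4,-4],
    [20,3.5,-0.07,3.0,-5],
    [20,4.2,-0.07,3.6,-6],
    [20,4.9,-0.07,4.2,-7],
    [20,5.5,-0.07,4.8,-8],
    [20,6.2,-0.07,5.4,-9],
    [20,6.8,-0.07,5.96,-10.2],
    [20,6.8,-0.07,5.96,-10.2],
    [20,6.8,-0.07,5.96,-10.2],
  ],
)

```text
t: 10.02
tcp_pos: [0.5853, 0.0537, 0.14]
tool_rot: [-0.704, 0.061, -0.058, 0.705]
force: [-0.7, -0.5, -1.6]
finger_gap: 0.335
```

```bash
python3 - <<'E'
from h import *
crop("side","pics/s6.png",180,110,120,110,6)
crop("top","pics/t6.png",200,140,110,80,6)
Fl=F-.115*u+.105*u
P=Fl-.031*u+.028*n_; P[2]=.025; print(P); mv(P,80.5)
E
```

```text
[0.58538362 0.05238295 0.025     ]
units [ 0.009  3.858 -0.059] twist -0.006 yaw now 80.44 pos [0.5857 0.0541 0.1407] f [-0.1 -0.4 -1. ] t 10.125 gap 0.334 q [-0.1   0.6   1.61  0.    0.94 -1.5 ]
```

View pics/s6.png

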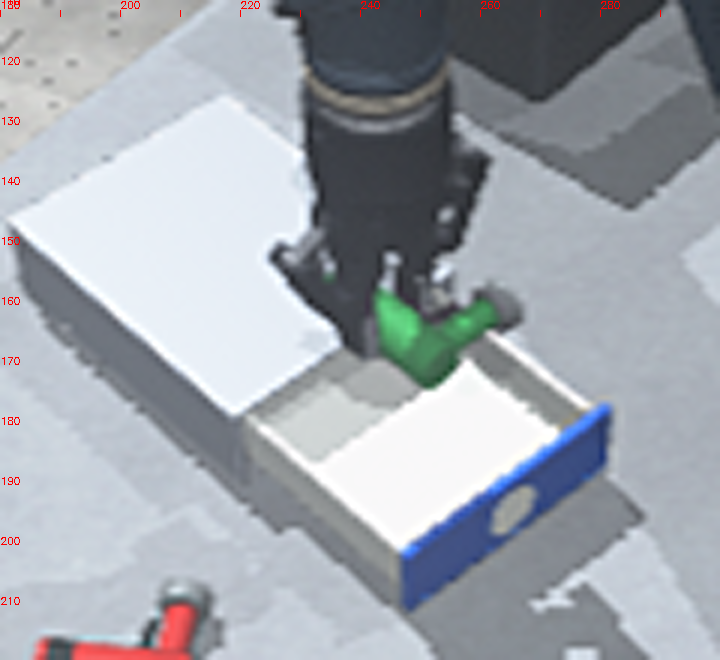

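View pics/t6.png

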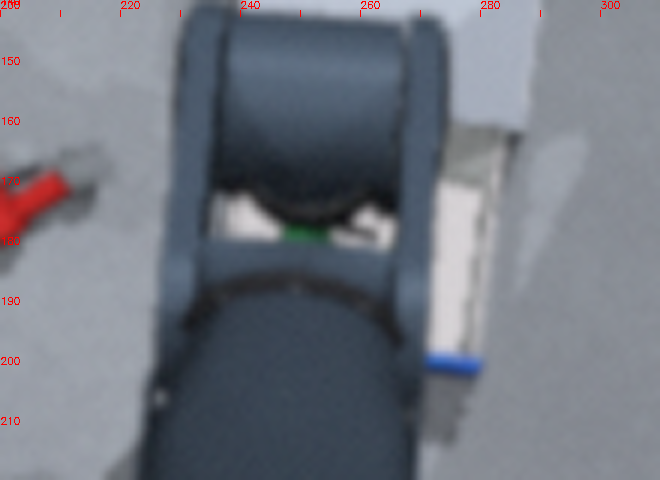

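>>> apply_moves(
  motion=[
    [20,0,1,-0.1,0],
    [20,0,2,-0.15,0],
    [20,0,3,-0.15,0],
    [20,0,3.4,-0.15,0],
    [20,0,3.65,-0.15,0],
    [20,0,3.78,-0.15,0],
    [20,0,3.82,-0.15,0],
    [20,0,3.82,-0.15,0],
  ],
)

```text
t: 11.12
tcp_pos: [0.5865, 0.0486, 0.0276]
tool_rot: [0.705, -0.058, 0.059, -0.705]
force: [-0.7, -0.6, -1.5]
finger_gap: 0.333
```

```bash
python3 - <<'E'
from h import *
crop("side","pics/s7.png",180,110,120,110,6)
mv([.58,.05,.024],80.5)
E
```

```text
units [-0.221  0.12   0.01 ] twist -0.004 yaw now 80.46 pos [0.5865 0.0486 0.0276] f [ 0.5 -0.3 -1.4] t 11.175 gap 0.338 q [-0.11  0.77  1.66  0.    0.71 -1.51]
```

View pics/s7.png

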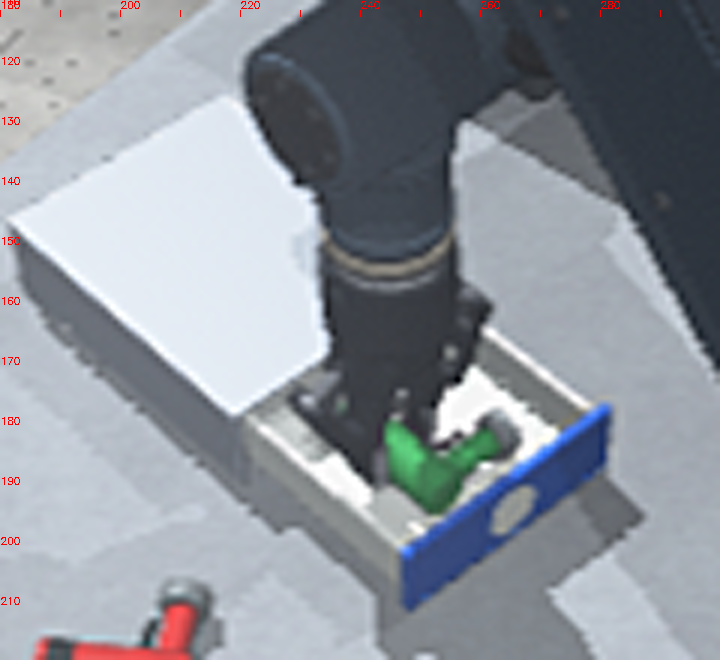

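Well inside the tray, about 4 mm above the floor. Lower a touch, release, rise.

>>> apply_moves(
  motion=[
    [20,0,0.06,0,0],
    [20,0,0.12,0,0],
    [20,0,0.12,0,0],
    [45,0,0.12,0,0],
    [45,0,0.12,0,0],
    [45,0,0.12,0,0],
    [45,0,0.12,0,0],
    [45,0,0.12,0,0],
  ],
)

```text
t: 12.18
tcp_pos: [0.5861, 0.0487, 0.0234]
tool_rot: [-0.705, 0.059, -0.059, 0.705]
force: [-0.2, -0.6, 0.1]
finger_gap: 0.528
```

>>> apply_moves(
  motion=[
    [45,0,-0.5,0,0],
    [45,0,-1.5,0,0],
    [45,0,-3,0,0],
    [45,0,-5,0,0],
    [0,1,-5,0,-1],
    [0,3,-5,0,-2],
    [0,5,-5,0,-3],
    [0,5,-5,0,-4],
    [0,5,-5,0,-5],
  ],
)

```text
t: 13.3
tcp_pos: [0.7344, 0.0236, 0.1738]
tool_rot: [-0.663, -0.246, 0.246, 0.663]
force: [0.0, 0.4, 0.7]
finger_gap: -0.002
```

```bash
python3 - <<'E'
from h import *
crop("side","pics/s8.png",180,110,120,110,6)
G=F-.115*u
p=G-.05*u; p[2]=.15; mv(p,170.5); mv(p,-9.5)
E
```

```text
units [-6.464  0.798  6.567] twist -3.951 yaw now 130.99 pos [0.7341 0.0237 0.1739] f [ 0.1 -0.3 -0.5] t 13.35 gap -0.004 q [-0.12  0.74  1.18  0.    1.23 -2.41]
units [-6.464  0.798  6.567] twist 14.049 yaw now 130.99 pos [0.7341 0.0237 0.1739] f [ 0.1 -0.3 -0.5] t 13.35 gap -0.004 q [-0.12  0.74  1.18  0.    1.23 -2.41]
```

View pics/s8.png

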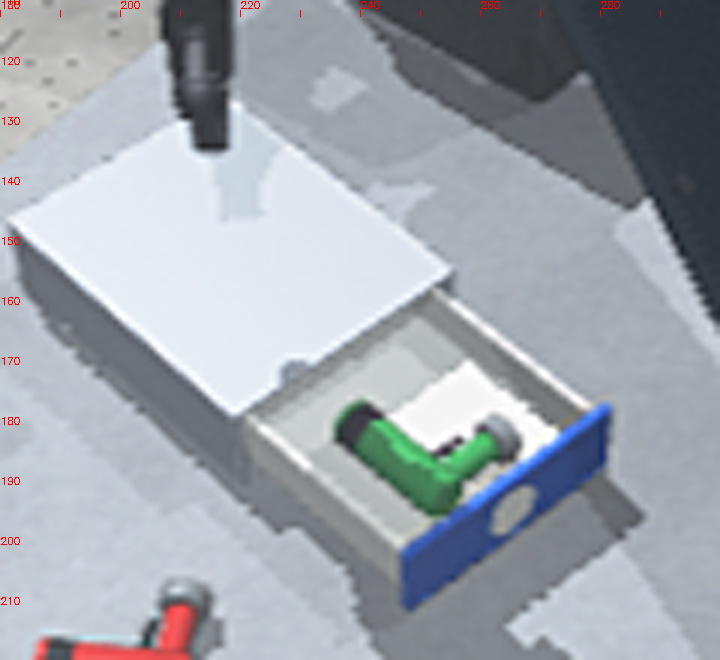

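I picked the wrong sign for the sideways move, but it was clear of everything. The nozzle lies flat in the drawer. Go back around to the front, with the jaws across the unit.

```bash
python3 - <<'E'
from h import *
G=F-.115*u
p=G-.06*u; p[2]=.17; mv(p,80.5)
E
```

```text
units [-6.676  0.131  6.824] twist 5.049 yaw now 130.99 pos [0.7341 0.0237 0.1739] f [ 0.1 -0.3 -0.5] t 13.35 gap -0.004 q [-0.12  0.74  1.18  0.    1.23 -2.41]
```

>>> apply_moves(
  motion=[
    [0,-1.2,0,1.2,0.9],
    [0,-2.4,0,2.4,1.8],
    [0,-3.6,0,3.6,2.7],
    [0,-4.8,0,4.8,3.6],
    [0,-6,0,6,4.5],
    [0,-6.68,0.1,6.82,5.05],
    [0,-6.68,0.1,6.82,5.05],
    [0,-6.68,0.1,6.82,5.05],
  ],
)

```text
t: 14.35
tcp_pos: [0.4507, 0.0491, 0.1714]
tool_rot: [0.704, -0.061, 0.063, -0.704]
force: [1.6, -0.1, -0.4]
finger_gap: -0.003
```

```bash
python3 - <<'E'
from h import *
G=F-.115*u
p=G-.05*u-.002*n_; p[2]=.027; mv(p,80.5)
E
```

```text
units [ 0.26   4.814 -0.15 ] twist -0.055 yaw now 79.95 pos [0.4507 0.0491 0.1714] f [ 1.6 -0.1 -0.4] t 14.35 gap -0.003 q [-0.14  0.4   1.92 -0.    0.83 -1.53]
```

>>> apply_moves(
  motion=[
    [0,0,1.5,-0.15,0],
    [0,0,3,-0.15,0],
    [0,0,4.2,-0.15,0],
    [0,0,4.7,-0.15,0],
    [0,0,4.7,-0.15,0],
    [0,0,4.7,-0.15,0],
  ],
)

```text
t: 15.1
tcp_pos: [0.4495, 0.0447, 0.0297]
tool_rot: [0.704, -0.061, 0.063, -0.704]
force: [-0.5, -0.2, -0.6]
finger_gap: 0.004
```

```bash
python3 - <<'E'
from h import *
p=F-.011*u+.009*u-.002*n_; p[2]=.027; mv(p,80.5)
E
```

```text
units [5.725 0.103 0.053] twist -0.054 yaw now 79.96 pos [0.4495 0.0447 0.0297] f [-0.5 -0.2 -0.6] t 15.1 gap 0.004 q [-0.15  0.69  2.01  0.    0.44 -1.54]
```

>>> apply_moves(
  motion=[
    [0,0.6,0.1,0.02,0],
    [0,1.1,0.1,0.02,0],
    [0,1.4,0.1,0.02,0],
    [0,1.7,0.1,0.02,0],
    [0,2.0,0.1,0.02,0],
    [0,2.4,0.1,0.02,0],
    [0,2.8,0.1,0.03,0],
    [0,3.2,0.1,0.03,0],
    [0,3.6,0.1,0.04,0],
    [0,4.0,0.1,0.04,0],
    [0,4.4,0.1,0.04,0],
    [0,4.8,0.1,0.05,0],
  ],
)

```text
t: 16.6
tcp_pos: [0.5865, 0.0221, 0.0261]
tool_rot: [-0.704, 0.065, -0.059, 0.705]
force: [-6.8, 0.1, 5.5]
finger_gap: -0.005
```

```bash
python3 - <<'E'
from h import *
crop("side","pics/s9.png",180,110,120,110,6)
p=F-.011*u+.009*u-.002*n_; p[2]=.027; mv(p,80.5)
E
```

```text
units [ 1.004 -0.031  0.   ] twist -0.053 yaw now 79.97 pos [0.5892 0.0216 0.0262] f [-1.8  0.5 -0.5] t 16.65 gap 0.002 q [-0.15  0.77  1.66  0.    0.71 -1.55]
```

View pics/s9.png

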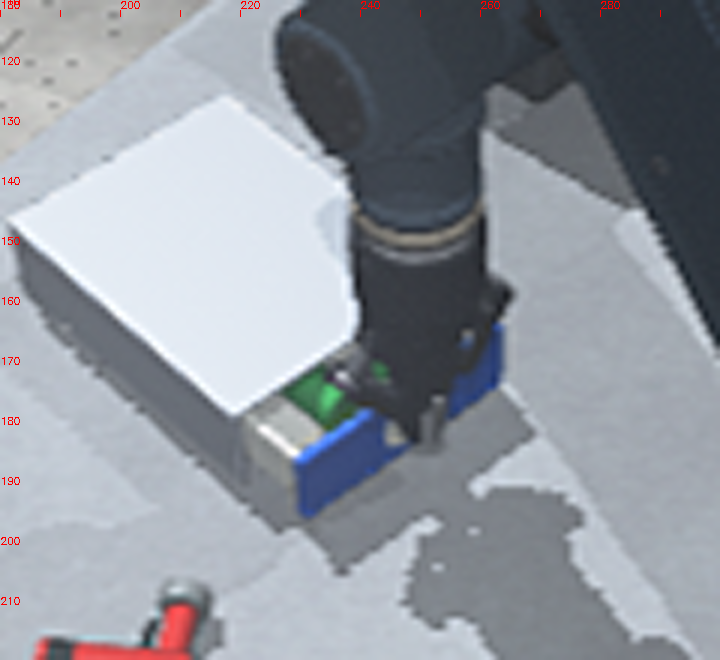

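>>> apply_moves(
  motion=[
    [0,0.3,0,0,0],
    [0,0.6,0,0,0],
    [0,0.8,0,0,0],
    [0,1.0,0,0,0],
    [0,1.2,0,0,0],
    [0,1.2,0,0,0],
  ],
)

```text
t: 17.4
tcp_pos: [0.6196, 0.0166, 0.0258]
tool_rot: [-0.704, 0.066, -0.057, 0.705]
force: [-9.5, 1.5, 7.4]
finger_gap: -0.002
```

```bash
python3 - <<'E'
from h import *
p=F-.011*u+.009*u-.002*n_; p[2]=.027; mv(p,80.5)
E
```

```text
units [-0.022 -0.039 -0.013] twist -0.05 yaw now 80.0 pos [0.6196 0.0166 0.0258] f [-9.5  1.5  7.4] t 17.4 gap -0.002 q [-0.15  0.8   1.57  0.    0.78 -1.55]
```

>>> apply_moves(
  motion=[
    [0,0.2,0,0,0],
    [0,0.4,0,0,0],
    [0,0.4,0,0,0],
  ],
)

```text
t: 17.77
tcp_pos: [0.6192, 0.0167, 0.0258]
tool_rot: [-0.704, 0.075, -0.047, 0.705]
force: [-30.2, 3.9, 25.8]
finger_gap: 0.005
```

At the stop (no travel, 30 N). Back off straight, then up.

>>> apply_moves(
  motion=[
    [0,-0.3,0,0,0],
    [0,-1,0,0,0],
    [0,-2.5,0,0,0],
    [0,-4.5,0,0,0],
    [0,-5,-1.5,0,0],
    [0,-5,-3.5,0,0],
    [0,-5,-5,0,0],
    [0,-5,-5,0,0],
    [0,-5,-5,0,0],
    [0,-5,-5,0,0],
    [0,-5,-5,0,0],
    [0,-5,-5,0,0],
  ],
)

```text
t: 19.27
tcp_pos: [0.4892, 0.0392, 0.1756]
tool_rot: [-0.704, 0.063, -0.061, 0.704]
force: [0.2, 0.0, 0.0]
finger_gap: -0.001
```

```bash
python3 - <<'E'
from h import *
im=manip.snapshot("side")[:,:,::-1]; cv2.imwrite("pics/s10.png",im)
crop("side","pics/s10c.png",170,120,100,80,7,im)
cv2.imwrite("pics/t10.png",manip.snapshot("top")[:,:,::-1])
E
```

```text
(no output)
```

View pics/s10c.png

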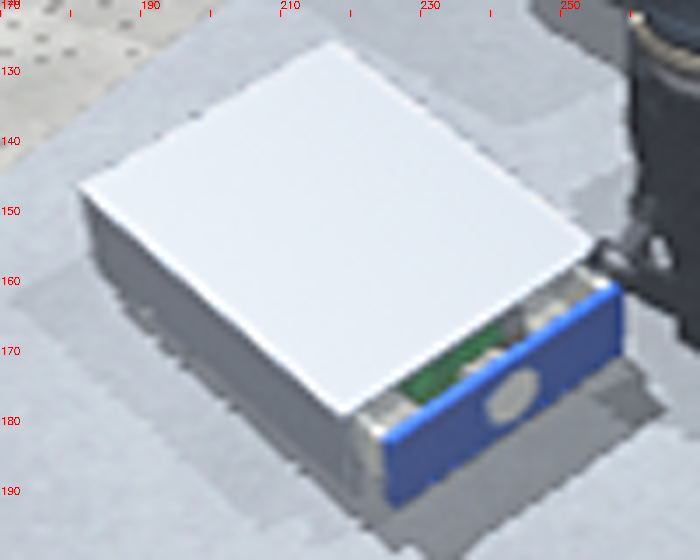

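View pics/s10.png

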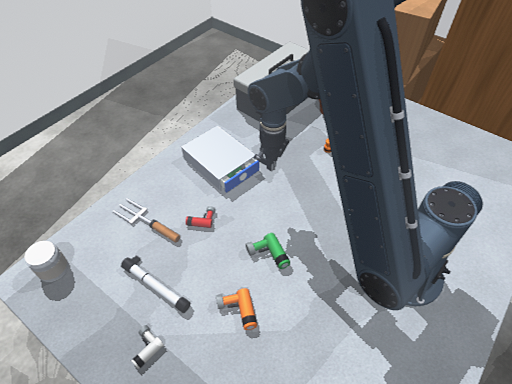

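View pics/t10.png

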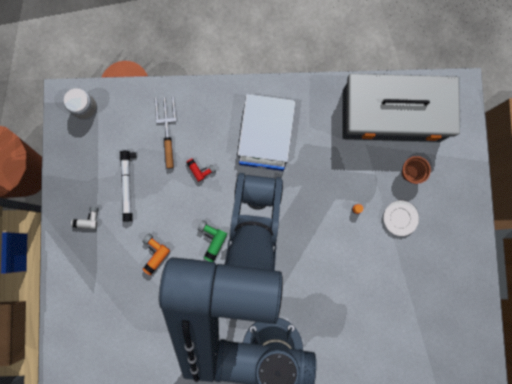

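The front is back at its latched pixels: disc (243,177) and top edge (225,183) to (258,160), the same as at the start. The green nozzle can be seen inside, and the other objects haven't moved. I'll wait one more second and compare before handing in.

>>> apply_moves(
  motion=[
    [0,0,-0.5,0,0],
    [0,0,-0.5,0,0],
    [0,0,-0.5,0,0],
    [0,0,-0.5,0,0],
    [0,0,-0.5,0,0],
    [0,0,-0.5,0,0],
    [0,0,-0.5,0,0],
    [0,0,-0.5,0,0],
  ],
)

```text
t: 20.38
tcp_pos: [0.4896, 0.0392, 0.1914]
tool_rot: [0.704, -0.062, 0.062, -0.704]
force: [0.0, 0.9, -0.1]
finger_gap: 0.005
```

```bash
python3 - <<'E'
from h import *
a=cv2.imread("pics/side0.png").astype(int);b=manip.snapshot("side")[:,:,::-1].astype(int)
def blue(i):
    m=(i[120:200,200:262,0]>i[120:200,200:262,2]+60);y,x=np.nonzero(m);return m.sum(),x.mean()+200,y.mean()+120
print(blue(a),blue(cv2.imread("pics/s10.png").astype(int)),blue(b)); s=manip.sense();print(s['t'],s['force'])
manip.sign_off()
E
```

```text
(np.int64(121), np.float64(241.30578512396693), np.float64(172.64462809917356)) (np.int64(315), np.float64(241.55238095238096), np.float64(175.21269841269842)) (np.int64(322), np.float64(241.7111801242236), np.float64(175.1273291925466))
20.425 [-0.53779759  1.13463774 -0.74800835]
the job is handed in; nothing more can be done
```

The smaller green nozzle is lying flat in the blue-fronted drawer, and the drawer is pushed shut and latched. I handed the job in at about 20.4 s of the 72 s allowed.

- **Opening:** I pushed the front to its inner stop (about 23 N in the push direction) and backed off. The drawer sprang fully out.
- **Placing:** I set the nozzle down inside the tray and let go; a picture showed it lying flat.
- **Closing:** I pushed the front in to the stop again (about 30 N in the push direction) and withdrew. About 1.2 s later the drawer front was at the same image position as when it was latched at the start, and it had not moved another second after that.
- **Other objects:** everything else looked to be where it started, and nothing was touching the robot at the end (wrist force reading about 1 N).

**Disagreements:**
- **Final check:** the blue-pixel count did not match the first picture (121 pixels against 315–322), and the blue area's centre read about 2.5 pixels lower. I put this down to lighting, because the front's edges and disc lined up in the enlarged pictures.
- **Stray move:** after releasing the nozzle I moved the arm the wrong way, over the unit. It passed well above everything and touched nothing.

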